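# Heft the cases and weigh the full canister

### The arm

A 6-joint arm with a two-finger parallel gripper is mounted at the origin on the work surface. World frame = base frame: x ahead of the robot, y to its left, z up, the work surface at z = 0. Lengths are in m, angles in rad, forces in N, time in s.
With the tool pointing down it reaches from about 0.35 to 0.975 m from the base axis. Payload 7.1 kg.
Tool frame: the origin (TCP) lies midway between the tips of the shut fingers; the grasp point (between the pads) lies 19 mm behind it; z points along the fingers, x is the direction in which the jaws open and shut, and the axes are right-handed (so a half turn about z gives the same grasp; the last joint's range is limited). The gripper opens to 88 mm and grips with 3 to 60 N. Pads are 20 mm wide; open, the fingers measure 115 mm over their backs; the gripper's body (75 mm by 178 mm) begins 61 mm behind the grasp point.
Start: joints at [-1.229, 0.423, 1.63, -0, 1.089, -0.019], TCP at [0.221, -0.585, 0.223] pointing down, gripper open.
Joint ranges: [-3, 3], [-0.9, 2.11], [0.09, 2.58], [-1.31, 4.45], [0.11, 2.69], [-2.54, 2.54]. Speed limits (rad/s): [2.39, 2.39, 3.01, 3.14, 3.14, 3.14].

### API

Orientations are given as a unit quaternion [w, x, y, z].
In Python, from station import move_pose, movel, movej, command_gripper, wait, inverse_kinematics, read_camera, camera_info, MotionError, job_done, get_time, get_joint_pos, get_qvel, get_effort, get_tcp_pos, get_ee_rot, get_ft_force, get_ft_torque, get_grip_width gives the robot as it stands. Calls block until the motion is done:
- move_pose(position, orientation): joint-space move of the TCP to a pose.
- movel(position, frame=None, v=0.15, until_force=None): straight line of the TCP; frame=None keeps the orientation; v is the mean speed in m/s. With until_force (N) it stops when the force on the tool has changed by that much, and returns True; else False.
- movej(angles): joint-space move.
- command_gripper(opening): opening from 0.0 (shut) to 1.0 (fully open); the grip force is fixed at half the most; returns when the fingers have stopped.
- wait(seconds).
- inverse_kinematics(position, orientation): joint angles nearest the present ones, or None.
- read_camera(name): name is "scene" or "top" or "wrist"; returns the picture (420x560x3 uint8, red, green, blue); there is no depth.
- camera_info(name): a dict with "intrinsics" (3x3 intrinsics, pixels), "dist" ([k1, k2, p1, p2, k3] as OpenCV has them; the pictures are not rectified), "T" (4x4, takes a point from camera to world coordinates); the wrist camera has in their place "tool_from_camera" (4x4, takes a point from camera to tool coordinates, whose origin is the TCP and whose axes are the tool frame's). Camera axes: x right, y up, looking along -z (the intrinsics and any distortion apply to the point x, -y, -z); pixel columns grow to the right and rows downward; lengths in m; the calibration is good to about 2 mm. A picture is of the moment at which its call begins: read the wrist's pose just before it. camera_info takes no time and is no camera call.
A pose or a line that the arm cannot do raises MotionError and nothing moves.
- job_done(): hands the job in, once; it reports no verdict.
Readings, each from a call of its own:
- get_time(): time.
- get_joint_pos(): joint angles.
- get_qvel(): joint speeds.
- get_effort(): joint torques, N m.
- get_tcp_pos(): TCP position.
- get_ee_rot(): TCP orientation.
- get_ft_force(): force on the tool from outside, world axes, zero at the start.
- get_ft_torque(): the same for the moment, N m.
- get_grip_width(): opening from 0.0 (shut) to 1.0 (fully open).
Only numpy, scipy, OpenCV 4.12 (cv2) and the standard library are available. Lean on these libraries where they do the work, as an engineer would, in place of code of your own. Each camera call takes 0.05 s, during which the arm holds its last target.

### The job

Three identical grey cases each hold a look-alike metal canister, but only one canister is still full: heft the cases to find the heavy one, open that case only, and gently stand its canister upright in the middle of the balance's pan, under the draught hood. Leave all three cases standing where they were, the two others shut with their canisters inside, and do not disturb anything else.

Things in the scene. Friction and masses are not known exactly. Their poses are not given: they have to be found in the camera images.
- mat: white sheet of bench paper, 120 x 540 x 3 mm, fixed, the three cases stand on it in a row along its y; a bench brush and a blue screw cap (both under 30 mm high) lie loose between it and the robot; origin under its centre
- case_a: one of three identical closed grey cases, loose: 66 mm (x) by 150 (y) by 80 high with lid; origin under its centre, -x its front. Rigid lower part 66 mm high, 4 mm walls: lift by this, fingers across the 66 mm, 10 to 30 mm below its rim. Weighs 0.22 to 0.30 kg, plus its canister: full 0.43 to 0.53, used-up 0.12 to 0.16 kg
- seat_a (a point): where case_a's canister stands: centre of the case's floor, 4 mm above its underside, between rubber pads 20 mm high. All canisters look alike: metal, 68 mm tall, body 46 mm across and 36 high, neck 16 across, then a round knob 24 mm across from 46 to 68 mm above the foot; the knob's top stands 6 mm above the open case's rim
- lid_a (a joint): lid of case_a, hinged on the +x long edge (line along case y at x = 33, z = 66 mm): 0 shut, 1.75 rad fully open (standing, leaning 10 degrees back). Lid 14 mm thick. A friction hinge (about 1 N at the tab) lets it stay where it is left
- tab_a (a point): centre of the blue T-shaped pull on the lid of case_a, near its front edge and left (+y) end: a round bar 12 mm thick and 24 mm long (along case y, ends flat) on a thin stem; lid shut, this point is at case x = -24, y = 52, z = 96 mm, 16 mm above the lid's top. Pinched lightly (10 N) by its ends it turns in the fingers; a hard grip drags the case along
- case_b: one of three identical closed grey cases, loose: 66 mm (x) by 150 (y) by 80 high with lid; origin under its centre, -x its front. Rigid lower part 66 mm high, 4 mm walls: lift by this, fingers across the 66 mm, 10 to 30 mm below its rim. Weighs 0.22 to 0.30 kg, plus its canister: full 0.43 to 0.53, used-up 0.12 to 0.16 kg
- seat_b (a point): where case_b's canister stands: centre of the case's floor, 4 mm above its underside, between rubber pads 20 mm high. All canisters look alike: metal, 68 mm tall, body 46 mm across and 36 high, neck 16 across, then a round knob 24 mm across from 46 to 68 mm above the foot; the knob's top stands 6 mm above the open case's rim
- lid_b (a joint): lid of case_b, hinged on the +x long edge (line along case y at x = 33, z = 66 mm): 0 shut, 1.75 rad fully open (standing, leaning 10 degrees back). Lid 14 mm thick. A friction hinge (about 1 N at the tab) lets it stay where it is left
- tab_b (a point): centre of the blue T-shaped pull on the lid of case_b, near its front edge and left (+y) end: a round bar 12 mm thick and 24 mm long (along case y, ends flat) on a thin stem; lid shut, this point is at case x = -24, y = 52, z = 96 mm, 16 mm above the lid's top. Pinched lightly (10 N) by its ends it turns in the fingers; a hard grip drags the case along
- case_c: one of three identical closed grey cases, loose: 66 mm (x) by 150 (y) by 80 high with lid; origin under its centre, -x its front. Rigid lower part 66 mm high, 4 mm walls: lift by this, fingers across the 66 mm, 10 to 30 mm below its rim. Weighs 0.22 to 0.30 kg, plus its canister: full 0.43 to 0.53, used-up 0.12 to 0.16 kg
- seat_c (a point): where case_c's canister stands: centre of the case's floor, 4 mm above its underside, between rubber pads 20 mm high. All canisters look alike: metal, 68 mm tall, body 46 mm across and 36 high, neck 16 across, then a round knob 24 mm across from 46 to 68 mm above the foot; the knob's top stands 6 mm above the open case's rim
- lid_c (a joint): lid of case_c, hinged on the +x long edge (line along case y at x = 33, z = 66 mm): 0 shut, 1.75 rad fully open (standing, leaning 10 degrees back). Lid 14 mm thick. A friction hinge (about 1 N at the tab) lets it stay where it is left
- tab_c (a point): centre of the blue T-shaped pull on the lid of case_c, near its front edge and left (+y) end: a round bar 12 mm thick and 24 mm long (along case y, ends flat) on a thin stem; lid shut, this point is at case x = -24, y = 52, z = 96 mm, 16 mm above the lid's top. Pinched lightly (10 N) by its ends it turns in the fingers; a hard grip drags the case along
- balance: white balance, fixed, 270 mm (x) by 190 (y), base 50 high; origin on the bench under the pan's centre, -x its open front. Glass hood over the rear half: roof 210 to 220 mm above the bench from 5 mm behind the pan's centre, sides at y = 91 mm from 35 mm behind it. No room for a gripper straight down: come from the front, hand leaning to the front some 30 degrees
- pan_top (a point): centre of the top of the balance's round steel pan, 110 mm across, flat, 65 mm above the bench when empty; axes as the balance's
- pan (a joint): how far the spring-borne pan has sunk, m: 0 empty, about 1.1 mm per 100 g of load, stop at 10 mm (a full canister sinks it 4.5 to 6 mm, a used-up one less than 2 mm)
- amber_bottle: bystander: amber glass bottle, 60 mm across, 150 mm tall; origin under its centre
- blue_jar: bystander: clear jar with a blue lid, 64 mm across, 75 mm tall; origin under its centre
- dish: bystander: white weighing dish, 90 mm across, 22 mm high; origin under its centre
- spatula: bystander: spatula, 190 mm long, lying in front of the cases
There are look-alikes about, which are no part of the job. What is shaped like the case_c but green or red is not meant.

How it is judged:
On the way, in this order (a step that is already met when the one before it is completed fails the run):
1. a case is hefted: lifted clear of the paper (height (world z) of any of case_a, case_b, case_c above 0.009 m), for 0.2 s.
2. the lid of the case with the full canister is opened (more than 1.1 rad) (((distance between can_p and seat_a below 0.03 m and value of joint lid_a above 1.1 rad) or (distance between can_p and seat_b below 0.03 m and value of joint lid_b above 1.1 rad) or (distance between can_p and seat_c below 0.03 m and value of joint lid_c above 1.1 rad))), for 0.1 s.
3. the full canister stands on the pan (horizontal distance between can_p and pan_top below 0.025 m and value of joint pan above 0.0035 m and contact force between can_p and the fingers below 0.1 N), for 0.2 s.
At the end, for the whole second after the job is handed in: The full canister stands upright (within 0.1 rad) and still on the pan, its axis within 25 mm of the pan's centre, and its weight alone holds the pan 3.5 to 7.5 mm down; all three cases stand upright and still on the paper within 60 mm of where they began; the other two are shut (horizontal distance between can_p and pan_top below 0.025 m and z of can_p in the frame of pan_top below 0.004 m and angle between each of can_p, case_a, case_b, case_c's own z axis and vertical below 0.1 rad and value of joint pan between 0.0035 and 0.0075 m and linear speed of each of can_p, case_a, case_b, case_c below 0.02 m/s and height (world z) of each of case_a, case_b, case_c below 0.012 m and distance of each of case_a, case_b, case_c from where it was at the start of the episode below 0.06 m and not (value of joint each of lid_a, lid_b above 0.15 rad) and not (value of joint each of lid_a, lid_c above 0.15 rad) and not (value of joint each of lid_b, lid_c above 0.15 rad)); the robot touches nothing.
It fails at once if the lid of a wrong case is opened (more than 0.3 rad) ((value of joint lid_a above 0.3 rad and (distance between can_p and seat_b below 0.03 m or distance between can_p and seat_c below 0.03 m)) or (value of joint lid_b above 0.3 rad and (distance between can_p and seat_a below 0.03 m or distance between can_p and seat_c below 0.03 m)) or (value of joint lid_c above 0.3 rad and (distance between can_p and seat_a below 0.03 m or distance between can_p and seat_b below 0.03 m))).
It fails at once if a second lid is opened (value of joint each of lid_a, lid_b above 0.3 rad or value of joint each of lid_a, lid_c above 0.3 rad or value of joint each of lid_b, lid_c above 0.3 rad).
It fails at once if a case is tipped over (0.6 rad) (angle between any of case_a, case_b, case_c's own z axis and vertical above 0.6 rad).
It fails at once if the canister is dropped or pressed hard on the pan (it sinks more than 8.5 mm) (value of joint pan above 0.0085 m).
It fails at once if a bystander is moved more than 40 mm (distance of any of amber_bottle, blue_jar, brush, dish, spatula, blue_cap from where it was at the start of the episode above 0.04 m).
It also fails if it takes over 72 s, if anything falls off the work surface, if the arm or the gripper's body presses on something with over 40 N, if the wrist force passes 120 N, or if a joint passes its speed limit or range.

## Working session

There is one attempt and no reset: what is moved stays moved. The work goes in short steps, each a Python script; the robot and the scene stay as the last script left them, time stands still between calls to the robot, and variables do not carry over. Pictures are saved under pics/ and viewed, and the job is handed in when it is done.

```bash
ls; mkdir -p pics
python3 - <<'E'
from station import *
import cv2,numpy as np
np.set_printoptions(precision=4,suppress=True)
for n in ["scene","top"]:
    im=read_camera(n); cv2.imwrite(f"pics/{n}0.png",im[:,:,::-1]); i=camera_info(n); print(n,i)
print(get_time(),get_tcp_pos(),get_ee_rot(),camera_info("wrist"))
E
```

```text
pics
scene {'intrinsics': array([[408.4593,   0.    , 278.9608],
       [  0.    , 408.4593, 211.8087],
       [  0.    ,   0.    ,   1.    ]]), 'dist': array([-0.0492,  0.    ,  0.    ,  0.    ,  0.    ]), 'T': array([[ 0.871 , -0.3346,  0.3596,  0.8729],
       [ 0.491 ,  0.6116, -0.6203, -0.5813],
       [-0.0124,  0.7169,  0.697 ,  0.7785],
       [ 0.    ,  0.    ,  0.    ,  1.    ]])}
top {'intrinsics': array([[418.6139,   0.    , 283.8833],
       [  0.    , 418.6139, 211.7063],
       [  0.    ,   0.    ,   1.    ]]), 'dist': array([-0.0743,  0.    ,  0.    ,  0.    ,  0.    ]), 'T': array([[ 0.0189,  0.9896, -0.1427,  0.3779],
       [-0.9995,  0.0153, -0.0261,  0.0391],
       [-0.0236,  0.1431,  0.9894,  1.0028],
       [ 0.    ,  0.    ,  0.    ,  1.    ]])}
0.1 [ 0.2205 -0.5843  0.222 ] [-0.0004  0.8225 -0.5688 -0.0006] {'intrinsics': array([[361.9614,   0.    , 274.2047],
       [  0.    , 361.9614, 208.7962],
       [  0.    ,   0.    ,   1.    ]]), 'dist': array([-0.0099,  0.    ,  0.    ,  0.    ,  0.    ]), 'tool_from_camera': array([[ 1.    ,  0.0014,  0.001 ,  0.0002],
       [ 0.0016, -0.9523, -0.305 , -0.0838],
       [ 0.0005,  0.305 , -0.9523, -0.1613],
       [ 0.    ,  0.    ,  0.    ,  1.    ]])}
```

View pics/scene0.png

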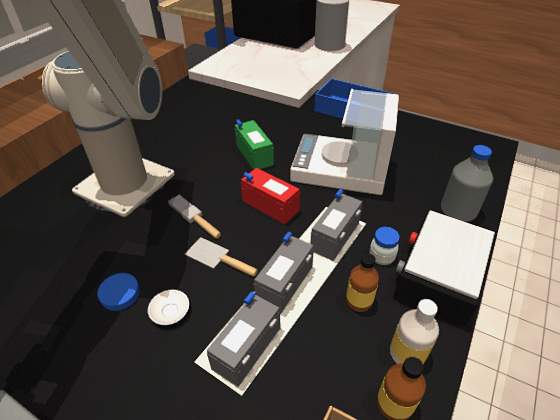

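View pics/top0.png

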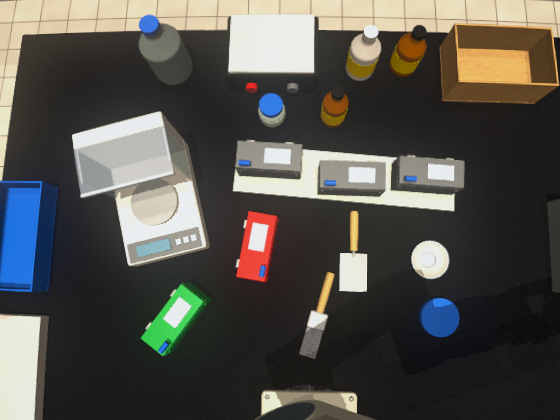

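The top view shows the three grey cases on the paper at about px (268,160), (352,178) and (430,174). The balance pan is at (155,203). Two look-alikes, red and green, stand nearer the robot. I'll enlarge both views to read the pixels.

Run:
```python
import cv2
t=cv2.imread('pics/top0.png'); s=cv2.imread('pics/scene0.png')
def c(im,x,y,w,h,f,n): cv2.imwrite('pics/'+n,cv2.resize(im[y:y+h,x:x+w],None,fx=f,fy=f,interpolation=cv2.INTER_CUBIC))
c(t,225,130,250,85,3.2,'tc.png'); c(t,60,100,160,170,3.5,'tb.png'); c(s,190,180,190,210,2.8,'sc.png'); c(s,270,80,150,120,5,'sb.png')
```

```text
(no output)
```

View pics/tc.png

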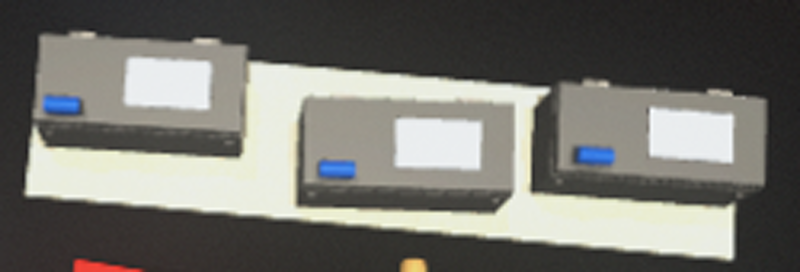

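View pics/tb.png

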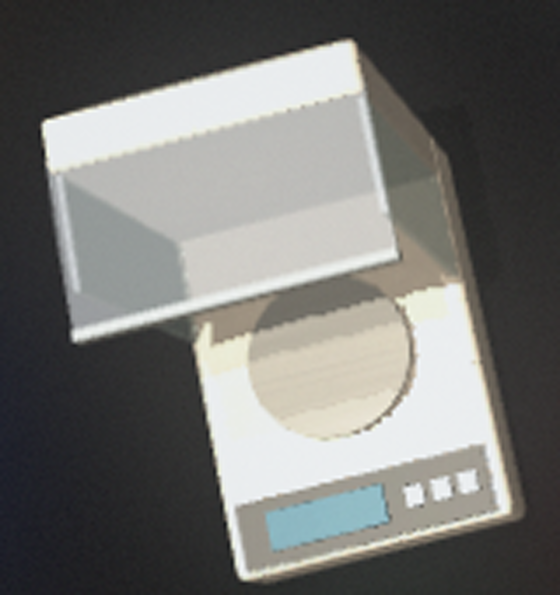

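View pics/sc.png

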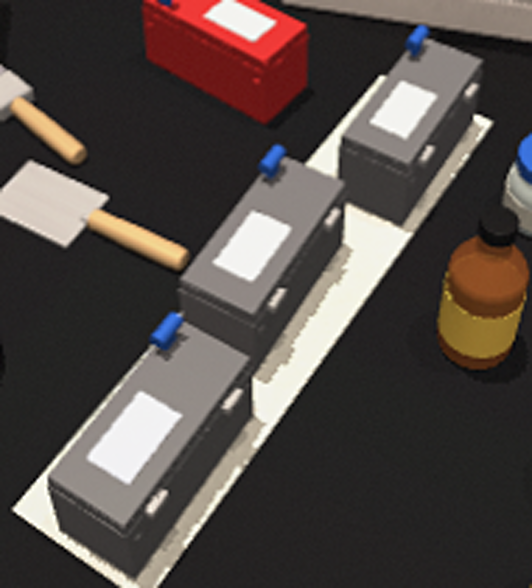

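View pics/sb.png

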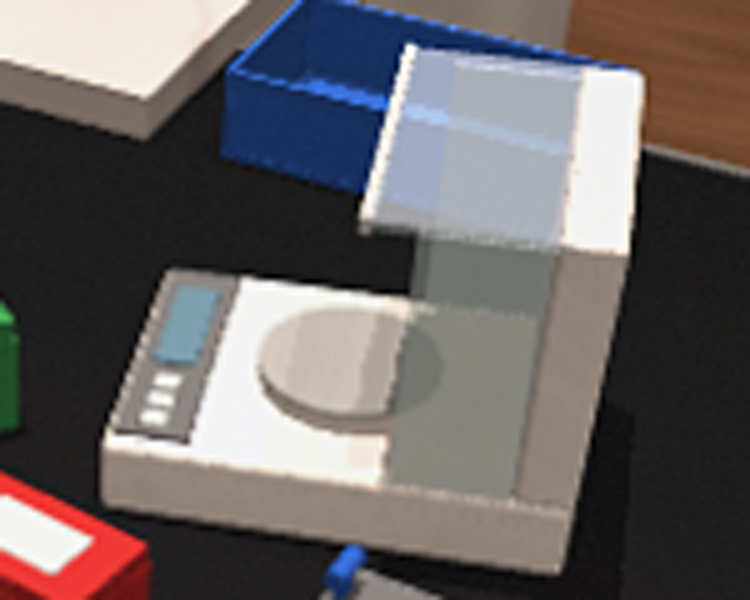

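```bash
cat > h.py <<'E'
import numpy as np,cv2
from scipy.optimize import least_squares
from station import *
np.set_printoptions(precision=4,suppress=True)
CI={n:camera_info(n) for n in ["scene","top"]}
F=np.diag([1,-1,-1.])
def proj(n,P,T=None):
    ci=CI[n] if n in CI else camera_info(n); T=ci['T'] if T is None else T
    p=(np.atleast_2d(P)-T[:3,3])@T[:3,:3]@F
    return cv2.projectPoints(p,np.zeros(3),np.zeros(3),ci['intrinsics'],ci['dist'])[0][:,0]
def tri(obs): # obs: [(cam,T or None,uv)]
    f=lambda P: np.concatenate([(proj(n,P,T)[0]-uv) for n,T,uv in obs])
    r=least_squares(f,[0.5,0,0.05]); return r.x,r.fun
def ray(n,uv,z,T=None):
    r=least_squares(lambda P:proj(n,[P[0],P[1],z],T)[0]-uv,[0.5,0]); return r.x
E
python3 - <<'E'
from h import *
tc=lambda p:np.array(p)/3.2+[225,130]-.3
sc=lambda p:np.array(p)/2.8+[190,180]-.3
loc=dict(BL=(33,75),BR=(33,-75),FR=(-33,-75),FL=(-33,75))
D={1:(dict(BL=(40,35),BR=(247,45),FR=(240,132),FL=(38,122)),dict(BL=(483,62),FR=(342,150),BR=(403,175)),(62,105),(418,40)),
2:(dict(BL=(308,98),BR=(515,103),FR=(512,190),FL=(300,183)),dict(BL=(345,185),FR=(182,285),BR=(250,322)),(337,169),(272,160)),
3:(dict(BL=(558,83),BR=(768,98),FR=(765,185),FL=(553,175)),dict(BL=(250,362),FR=(50,483),BR=(125,522)),(595,155),(167,330))}
for k,(t,s,tt,ts) in D.items():
    def f(p):
        x,y,a,z=p; c,sn=np.cos(a),np.sin(a); o=[]
        for cam,d,m in(("top",t,tc),("scene",s,sc)):
            for q,uv in d.items():
                l=np.array(loc[q])/1e3
                o.append(proj(cam,[x+c*l[0]-sn*l[1],y+sn*l[0]+c*l[1],z])[0]-m(uv))
        return np.concatenate(o)
    r=least_squares(f,[0.5,0,0,0.08]); print(k,r.x,'res',r.fun.round(1))
    print('  tab',*tri([("top",None,tc(tt)),("scene",None,sc(ts))]))
    x,y,a,z=r.x; print('  tab pred',x-.024*np.cos(a)-.052*np.sin(a),y-.024*np.sin(a)+.052*np.cos(a))
tb=lambda p:np.array(p)/3.5+[60,100]-.3
sb=lambda p:np.array(p)/5+[270,80]-.4
print('pan',*tri([("top",None,tb((331,360))),("scene",None,sb((350,362)))]))
g=[ray("top",tb(p),.05) for p in((240,578),(515,515),(200,345),(462,285),(520,510))]
print(np.array(g)); 
for a,b in((0,1),(0,2),(4,3)):
    d=np.array(g[b])-g[a]; print(np.arctan2(d[1],d[0]),np.linalg.norm(d))
for n,uv in(('bottle',(335,120)),('jar',(271,115)),('dish',(430,260)),('cap',(440,318)),('sp top',(354,212)),('sp bot',(352,290)),('brush top',(330,275)),('brush bot',(312,355)),('red FL',(270,285)),('red L', (238,280)),('red R',(277,215)),('red BL',(245,212))): print(n,ray("top",np.array(uv,float),.02 if n[0] not in 'r' else .08))
E
```

```text
1 [ 0.6418  0.1008 -0.035   0.0702] res [ 0.3  0.   0.2 -0.3  1.   0.3 -1.2  0.5 -0.5  2.1 -1.2 -1.8  2.3 -0.1]
  tab [0.6198 0.1549 0.0943] [-0.2511 -0.3992 -0.5091  0.1396]
  tab pred 0.6195852639534833 0.15360634512990046
2 [ 0.5995 -0.0901 -0.0181  0.0747] res [-1.3 -1.1 -0.3 -0.5  0.7  0.7  0.5  0.7  0.5  0.7 -1.7 -0.1  1.  -0.2]
  tab [ 0.5759 -0.0371  0.0968] [-0.221  -0.3114 -0.383   0.0717]
  tab pred 0.5764338158209532 -0.03768070151225708
3 [ 0.6089 -0.2684 -0.0439  0.0773] res [-0.8 -0.3 -1.4 -0.9 -0.3  0.1  0.2 -0.7 -0.  -1.6 -2.2 -1.2 -0.   3.1]
  tab [ 0.5887 -0.2153  0.0975] [-0.3422 -0.4377 -0.4921  0.0627]
  tab pred 0.5871868920347095 -0.21537269354685826
pan [0.5324 0.3665 0.0581] [-0.3936 -0.6324 -0.9137  0.2688]
[[0.386  0.4207]
 [0.4313 0.2391]
 [0.5412 0.4596]
 [0.5844 0.282 ]
 [0.4346 0.2359]]
-1.3263058585075638 0.18719046941962145
0.24507103781502923 0.1600698709658667
0.2980519002855808 0.15674232810584637
bottle [ 0.749  -0.0563]
jar [0.7601 0.1013]
dish [ 0.4108 -0.2789]
cap [ 0.2778 -0.2994]
sp top [ 0.5215 -0.1011]
sp bot [ 0.3392 -0.096 ]
brush top [ 0.3728 -0.0449]
brush bot [ 0.1909 -0.0053]
red FL [0.3491 0.0906]
red L [0.3584 0.161 ]
red R [0.5033 0.0786]
red BL [0.5089 0.1503]
```

```bash
cat >> h.py <<'E'
from scipy.spatial.transform import Rotation as R
def quat(yaw,lean=0,back=False):
    """jaws (tool x) along world direction yaw+90deg (x_tool=+y of object with yaw); lean>0: hand leans towards object's -x"""
    z=np.array([np.sin(lean),0,-np.cos(lean)]); y=np.array([np.cos(lean),0,np.sin(lean)]); x=np.cross(y,z)
    M=R.from_euler('z',yaw).as_matrix()@np.array([x,y,z]).T
    q=R.from_matrix(M).as_quat(); return np.array([q[3],q[0],q[1],q[2]])
def quatx(yaw): # jaws along object's x, tool down
    q=R.from_matrix(R.from_euler('z',yaw).as_matrix()@np.diag([1,-1,-1.])).as_quat(); return np.array([q[3],q[0],q[1],q[2]])
def wristT():
    p=np.array(get_tcp_pos()); q=np.array(get_ee_rot()); T=np.eye(4); T[:3,:3]=R.from_quat([q[1],q[2],q[3],q[0]]).as_matrix(); T[:3,3]=p
    return T@camera_info('wrist')['tool_from_camera']
def snap(name,cam='wrist'):
    T=wristT() if cam=='wrist' else None
    im=read_camera(cam); cv2.imwrite('pics/'+name+'.png',im[:,:,::-1])
    if T is not None: np.save('pics/'+name+'.npy',T)
    return T
E
python3 - <<'E'
from h import *
move_pose([0.6,-0.26,0.26],quatx(-0.04)); snap('w3')
print(get_time(),get_joint_pos(),get_ft_force())
move_pose([0.6,-0.08,0.26],quatx(-0.02)); snap('w2'); print(get_time(),get_joint_pos(),get_ft_force())
E
```

```text
1.9667 [-0.4289  0.4288  1.5296 -0.0002  1.1835 -0.387 ] [-0.1546 -0.2508  0.4715]
2.7667 [-0.1544  0.3551  1.6409 -0.0005  1.1451 -0.1329] [-1.3212  0.044  -0.2672]
```

View pics/w3.png

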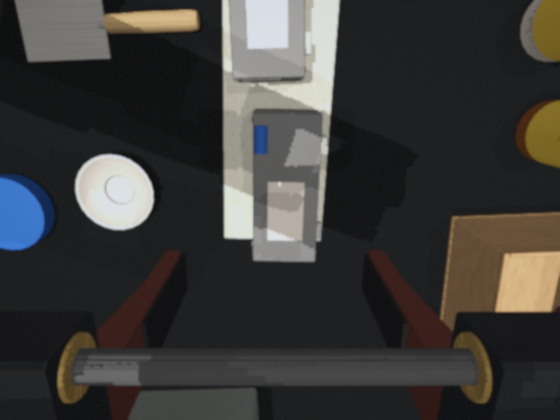

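View pics/w2.png

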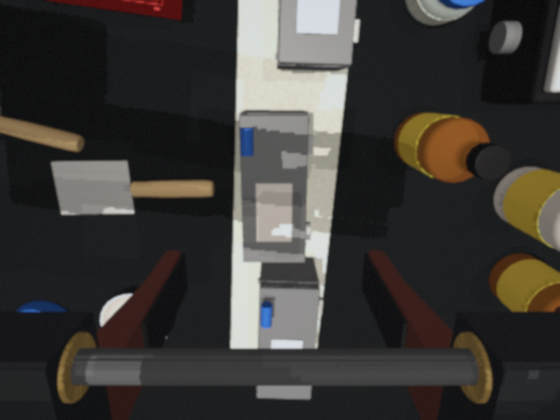

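Run:
```python
from h import *
T2=np.load('pics/w2.npy');T3=np.load('pics/w3.npy')
loc=dict(BL=(33,75),BR=(33,-75),FR=(-33,-75),FL=(-33,75))
tc=lambda p:np.array(p)/3.2+[225,130]-.3; sc=lambda p:np.array(p)/2.8+[190,180]-.3
print('tab2',tri([('wrist',T2,np.array([247,142.])),('top',None,tc((337,169))),('scene',None,sc((272,160)))]))
print('tab3',tri([('wrist',T3,np.array([260,139.])),('wrist',T2,np.array([266,315.])),('top',None,tc((595,155))),('scene',None,sc((167,330)))]))
for T,d in((T2,dict(FL=(240,112),BL=(308,112),BR=(306,262),FR=(242,262))),(T3,dict(FL=(253,110),BL=(321,110),FR=(253,262),BR=(316,262)))):
    f=lambda p:np.concatenate([proj('wrist',[p[0]+np.cos(p[2])*loc[k][0]/1e3-np.sin(p[2])*loc[k][1]/1e3,p[1]+np.sin(p[2])*loc[k][0]/1e3+np.cos(p[2])*loc[k][1]/1e3,.083],T)[0]-uv for k,uv in d.items()])
    r=least_squares(f,[.6,-.1,0]);print(r.x,r.fun.round(1))
for T,d in((T2,((280,67),(351,67))),(T3,((232,80),(303,80)))): print([ray('wrist',np.array(u,float),.083,T) for u in d])
```

```text
tab2 (array([ 0.5763, -0.0378,  0.0974]), array([-0.1331, -0.1384,  0.1031, -0.5705, -0.3416,  0.1662]))
tab3 (array([ 0.5883, -0.2153,  0.0985]), array([ 0.1558,  0.2237,  0.0406, -0.2612, -0.244 , -0.3468, -0.6918,
       -0.334 ]))
[ 0.5993 -0.0882 -0.0219] [-2.5 -0.1  2.5 -0.1  0.   0.3 -0.   0.3]
[ 0.6095 -0.2674 -0.0487] [-2.6  0.3  2.5  0.8 -0.5 -0.8  0.6 -0.4]
[array([0.607 , 0.0246]), array([0.6691, 0.0233])]
[array([ 0.5656, -0.1644]), array([ 0.6282, -0.1671])]
```

```bash
cat >> h.py <<'E'
def ft(n=8):
    a=[]
    for _ in range(n): wait(0.03); a.append(get_ft_force())
    return np.mean(a,0)
def heft(x,y,a,name):
    move_pose([x,y,0.16],quatx(a)); 
    movel([x,y,0.035],v=0.12); wait(.15); f0=ft()
    command_gripper(0.0); w=get_grip_width(); wait(.1); f1=ft()
    movel([x,y,0.065],v=0.08); wait(.3); f2=ft()
    print(name,'t',get_time(),'width',w*88,'f0',f0,'f1',f1,'lift',f2,'tau',get_ft_torque())
    snap(name)
    movel([x,y,0.0358],v=0.05); command_gripper(1.0); wait(.1)
    movel([x,y,0.16],v=0.2); print(get_time(),ft(4))
E
python3 - <<'E'
from h import *
heft(.5993,-.089,-.02,'h2')
E
```

```text
h2 t 6.7917 width 66.106759881885 f0 [0.2142 0.001  0.3028] f1 [ 0.9944 -0.16   -0.9439] lift [ 0.1449  0.0891 -4.0406] tau [-0.0367 -0.059   0.0057]
9.0 [-0.5251  0.193   0.1488]
```

View pics/h2.png

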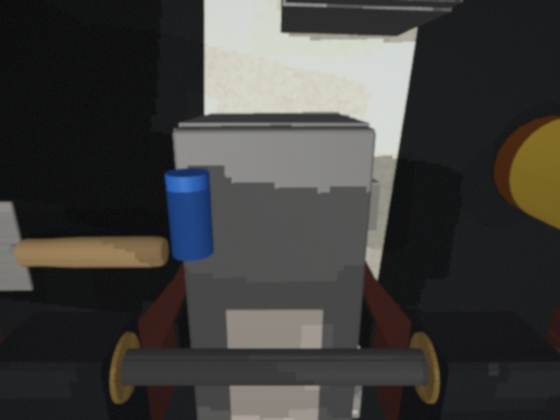

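The h2 picture shows case 2 held squarely. It weighs about 4.3 N (0.44 kg), so its canister is used up. Next is the left case.

Run:
```python
from h import *
heft(.6412,.0998,-.035,'h1')
```

```text
h1 t 13.4667 width 66.0807226402644 f0 [ 0.0982 -0.0234 -0.0242] f1 [ 0.4321 -0.191  -0.4421] lift [ 0.1136 -0.1197 -8.0235] tau [-0.0139 -0.0881 -0.0419]
15.675 [-0.0196  0.2668 -0.1036]
```

View pics/h1.png

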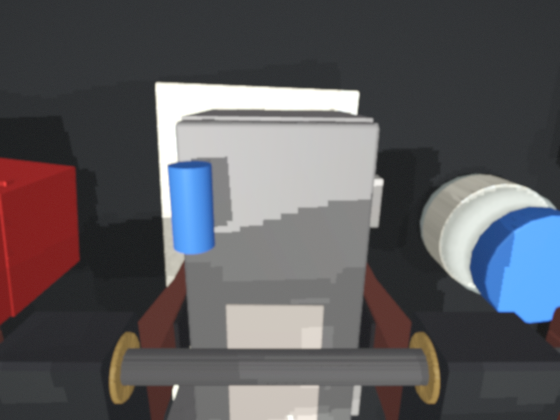

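Case 1 weighs about 8.0 N (0.81 kg), so it holds the full canister. The allowed ranges don't overlap, so I don't need to heft case 3. Next I'll look at its tab with the hand turned for the pinch.

Run:
```python
from h import *
a=-.035
command_gripper(0.5)
move_pose([.60,.1535,.20],quat(a,.3)); snap('t1'); print(get_joint_pos(), get_tcp_pos())
move_pose([.60,.1535,.145],quat(a,.3)); snap('t2'); print(get_time(),get_joint_pos())
# feasibility of arc
for l in np.linspace(.6,-.6,7): print(l, inverse_kinematics([.66,.1535,.13],quat(a,l)))
```

```text
[ 0.2762  0.3365  1.8637 -0.1482  0.6604 -1.1539] [0.6003 0.1534 0.2   ]
18.275 [ 0.2762  0.4182  1.8977 -0.1752  0.5466 -1.122 ]
0.6 [ 0.2945  0.4873  1.9686 -1.0327  0.2144 -0.2733]
0.4 [ 0.2632  0.4946  1.8449 -0.2765  0.4326 -1.0427]
0.2 [ 0.2352  0.5361  1.7082 -0.0818  0.706  -1.2434]
0.0 [ 0.211   0.6038  1.563  -0.      0.9749 -1.3248]
-0.19999999999999996 [ 0.1906  0.6906  1.4128  0.0471  1.2336 -1.3651]
-0.3999999999999999 [ 0.174   0.7913  1.2604  0.0812  1.4824 -1.3851]
-0.6 [ 0.1607  0.9014  1.1084  0.1113  1.7219 -1.3918]
```

View pics/t1.png

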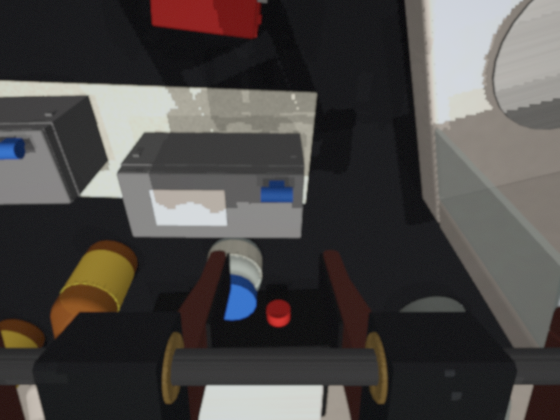

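View pics/t2.png

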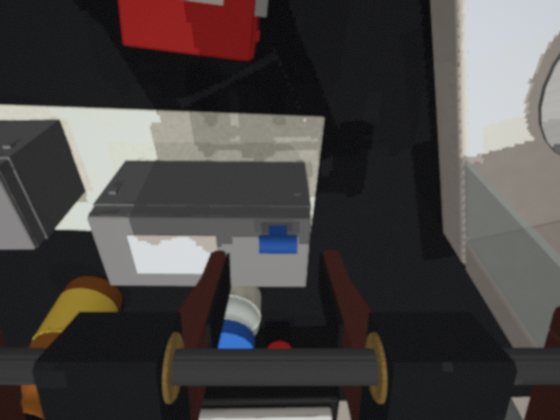

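The bar is at px (277,195) in t1 and (278,244.5) in t2.

Run:
```python
from h import *
T1=np.load('pics/t1.npy');T2=np.load('pics/t2.npy')
print(tri([('wrist',T1,np.array([277,195.])),('wrist',T2,np.array([278,244.5]))]))
print(tri([('wrist',T1,np.array([277,195.])),('wrist',T2,np.array([278,244.5])),('top',None,np.array([62,105])/3.2+[225,130]-.3),('scene',None,np.array([418,40])/2.8+[190,180]-.3)]))
# case top corners back-right-left at z=.083: t2 FL,(310,212),BL(307,284)
for u in((310,212),(307,284),(98,210),(105,284)): print(ray('wrist',np.array(u,float),.083,T2))
# arc IK test
a=-.035; c,s=np.cos(a),np.sin(a)
tab=np.array([.6198,.1535,.0985]); h=tab+[.057*c,.057*s,-.030]
for th in np.linspace(0,1.6,9):
    d=np.array([-.057,.030]); rot=np.array([d[0]*np.cos(th)+d[1]*np.sin(th),-d[0]*np.sin(th)+d[1]*np.cos(th)])
    lean=.45-th*.45/1.6*2
    p=h+[rot[0]*c,rot[0]*s,rot[1]]; zt=np.array([np.sin(lean)*c,np.sin(lean)*s,-np.cos(lean)])
    print(round(th,2),round(lean,2),p+zt*.010,inverse_kinematics(p+zt*.01,quat(a,lean)))
```

```text
(array([0.6208, 0.1542, 0.097 ]), array([-0.2257,  0.0055,  0.1884, -0.0043]))
(array([0.6206, 0.1542, 0.0971]), array([-0.2593, -0.137 ,  0.1491, -0.1466, -0.0581, -1.0807, -0.224 ,
       -0.422 ]))
[0.6061 0.1753]
[0.672  0.1743]
[0.5995 0.0391]
[0.6667 0.023 ]
0.0 0.45 [0.6241 0.1533 0.0895] [ 0.2892  0.5224  1.9656 -0.5616  0.2632 -0.7311]
0.2 0.34 [0.6302 0.1531 0.0998] [ 0.2671  0.5189  1.8793 -0.2381  0.4309 -1.0678]
0.4 0.22 [0.6382 0.1529 0.1086] [ 0.2462  0.5347  1.7837 -0.1083  0.6096 -1.2074]
0.6 0.11 [0.6478 0.1525 0.1155] [ 0.2269  0.5671  1.6806 -0.0411  0.7856 -1.2814]
0.8 0.0 [0.6586 0.1521 0.1203] [ 0.2094  0.6136  1.5715 -0.      0.9565 -1.3264]
1.0 -0.11 [0.6701 0.1517 0.1227] [ 0.1939  0.6719  1.4575  0.0283  1.122  -1.3556]
1.2 -0.23 [0.6818 0.1513 0.1227] [ 0.1802  0.7397  1.3395  0.0497  1.2827 -1.375 ]
1.4 -0.34 [0.6933 0.1509 0.1203] [ 0.1684  0.8155  1.2182  0.0675  1.4392 -1.3875]
1.6 -0.45 [0.7041 0.1506 0.1156] [ 0.1582  0.8978  1.0942  0.0836  1.5922 -1.3946]
```

```bash
cat >> h.py <<'E'
A1=-.035
def tabpose(th,lean,tab=(.6206,.1540,.0980),off=.010,a=A1):
    c,s=np.cos(a),np.sin(a); tab=np.array(tab); h=tab+[.057*c,.057*s,-.030]
    d=np.array([-.057,.030]); rx=d[0]*np.cos(th)+d[1]*np.sin(th); rz=-d[0]*np.sin(th)+d[1]*np.cos(th)
    p=h+[rx*c,rx*s,rz]; zt=np.array([np.sin(lean)*c,np.sin(lean)*s,-np.cos(lean)])
    return p+zt*off, quat(a,lean)
E
python3 - <<'E'
from h import *
p,q=tabpose(0,.35,off=-.03); move_pose(p,q)
p,q=tabpose(0,.35); print(movel(p,q,v=.06,until_force=6)); f0=ft(4); print(f0)
command_gripper(.262); print(get_grip_width()*88, ft(4)-f0, get_time())
snap('g1')
E
```

```text
False
[0.4472 0.1222 0.3551]
23.574715830033277 [-1.733   2.3938  1.7262] 20.1083
```

View pics/g1.png

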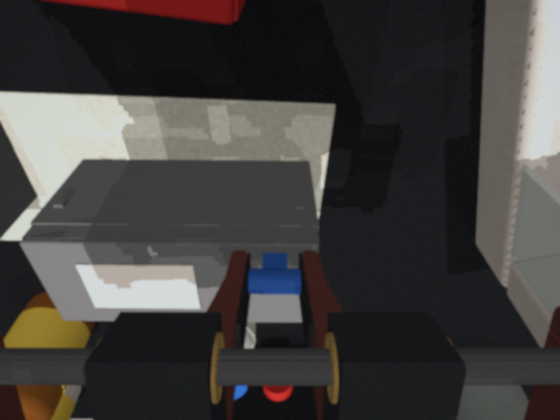

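The fingers hold the bar by its ends, bar at px (275,281). I'll swing the first part of the arc.

Run:
```python
from h import *
for th in np.arange(.1,.61,.1):
    p,q=tabpose(th,.35-.75*th); movel(p,q,v=.05)
    print(round(th,2),get_ft_force(),round(get_grip_width()*88,2))
print(get_time()); snap('g2'); snap('g2s','scene')
```

```text
0.1 [ 1.2288  3.3457 -1.1519] 23.54
0.2 [ 0.7369  0.9932 -0.5779] 23.76
0.3 [-0.0929  0.989  -2.2271] 23.82
0.4 [-4.1175  1.3053  2.5922] 23.76
0.5 [-3.0018  0.2164  3.2235] 23.36
0.6 [-3.8947 -0.0063  3.4832] 24.24
21.7583
```

View pics/g2.png

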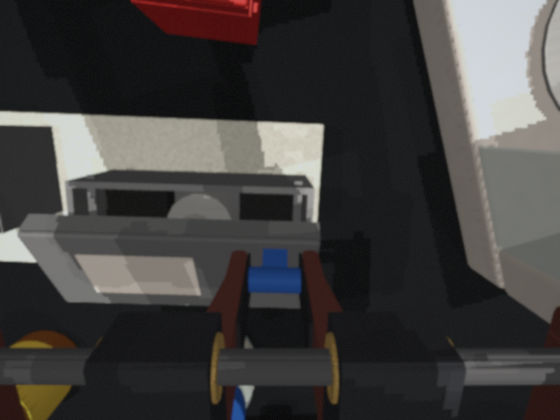

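View pics/g2s.png

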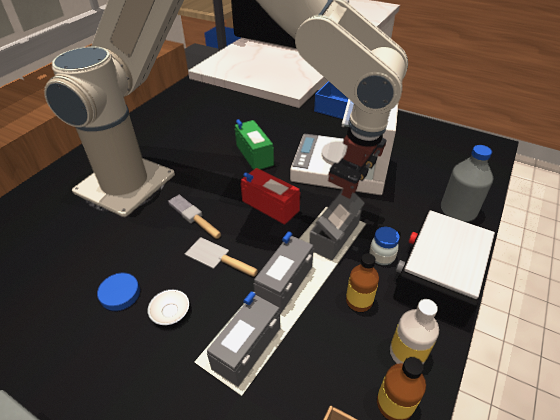

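The lid is opening, the knob shows at px (200,207), and the case is staying put. I'll carry on.

Run:
```python
from h import *
for th in np.arange(.7,1.71,.1):
    p,q=tabpose(th,max(.35-.75*th,-.65)); movel(p,q,v=.05)
    print(round(th,2),get_ft_force(),round(get_grip_width()*88,2))
print(get_time()); snap('g3'); snap('g3s','scene')
```

```text
0.7 [-3.1905 -1.6554  2.9895] 23.54
0.8 [-3.4553 -1.3661  0.4239] 23.89
0.9 [-1.2391 -0.8992 -2.091 ] 23.79
1.0 [-1.0887  0.0035 -3.4289] 23.7
1.1 [-0.2635 -0.2028 -3.0761] 23.41
1.2 [-0.1981  0.7641 -1.5212] 23.58
1.3 [0.042  1.9946 4.5571] 23.47
1.4 [-0.7243  1.8843  6.9372] 23.19
1.5 [-0.0044 -0.4378  7.468 ] 24.06
1.6 [ 0.2131 -0.5085  8.5866] 23.36
1.7 [2.7888 0.4463 9.4688] 23.5
24.825
```

View pics/g3.png

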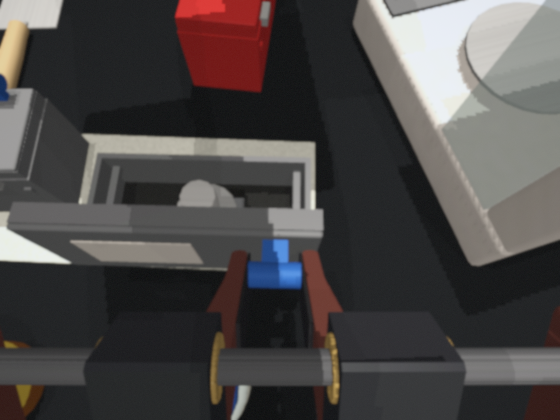

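View pics/g3s.png

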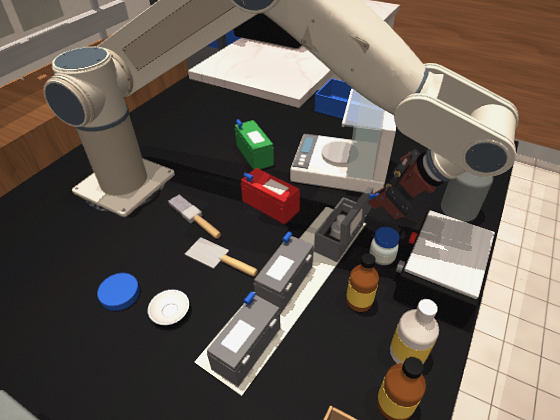

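The lid stands open. I'll release it, back off along the tool axis and look at the canister from a leaning pose.

```bash
python3 - <<'E'
from h import *
command_gripper(.5); print(ft(4))
p,q=tabpose(1.7,-.65,off=-.07); movel(p,q,v=.15)
p=[.64,.10,.25]
move_pose(p,quat(A1,0.))
command_gripper(.75)
move_pose([.60,.10,.22],quat(A1,.45)); snap('k1'); print(get_joint_pos())
move_pose([.60,.10,.16],quat(A1,.45)); snap('k2'); print(get_joint_pos()); print(get_time())
snap('k2s','scene');snap('k2t','top')
E
python3 - <<'E'
import cv2
t=cv2.imread('pics/k2t.png'); cv2.imwrite('pics/k2tc.png',cv2.resize(t[120:220,200:330],None,fx=5,fy=5,interpolation=cv2.INTER_CUBIC))
E
```

```text
[-0.3528  0.1128  0.116 ]
[ 0.1961  0.2542  1.9736 -0.2168  0.4823 -1.169 ]
[ 0.196   0.3535  2.0147 -0.2978  0.3474 -1.0809]
28.8333
```

View pics/k1.png

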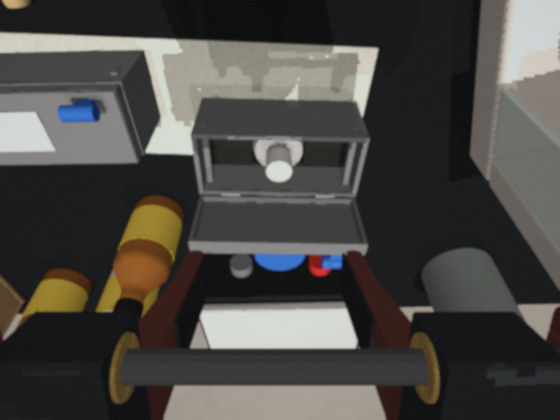

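View pics/k2.png

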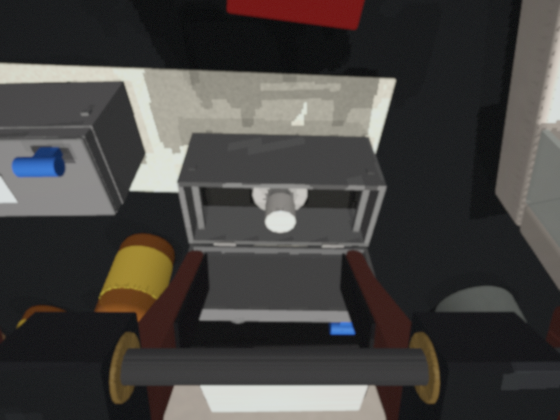

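View pics/k2s.png

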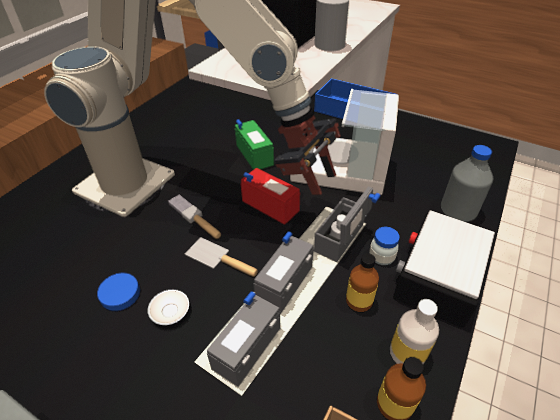

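View pics/k2tc.png

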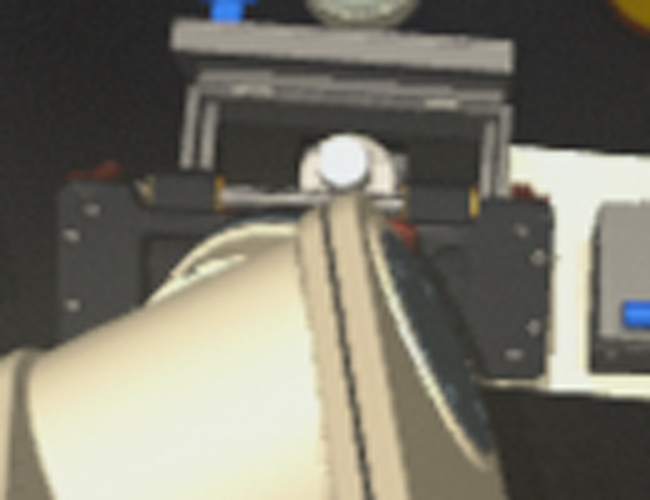

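The open case shows the white knob top at about (280,171) in k1 and (281,221) in k2. The top view has it at (268.8,152). I'll crop to refine.

Run:
```python
import cv2,numpy as np
a=cv2.imread('pics/k1.png')[140:200,240:320]; b=cv2.imread('pics/k2.png')[185:245,240:320]
cv2.imwrite('pics/kc.png',np.hstack([cv2.resize(i,None,fx=5,fy=5,interpolation=cv2.INTER_CUBIC) for i in(a,b)]))
```

```text
(no output)
```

View pics/kc.png

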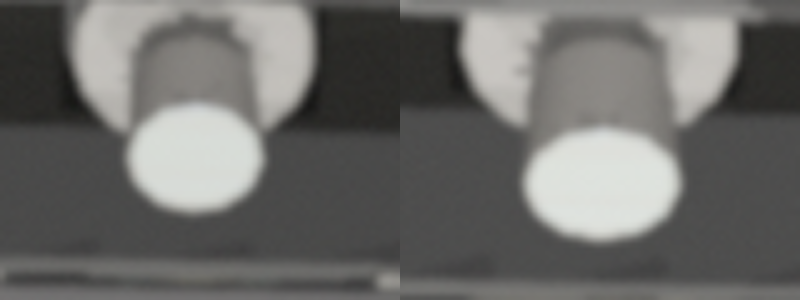

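Run:
```python
from h import *
T1=np.load('pics/k1.npy');T2=np.load('pics/k2.npy')
print(tri([('wrist',T1,np.array([278.8,171.])),('wrist',T2,np.array([280,221.4]))]))
print(tri([('wrist',T1,np.array([278.8,171.])),('wrist',T2,np.array([280,221.4])),('top',None,np.array([268.4,151.6]))]))
for l in(.45,.5,.55,.6,.65):
    print(l,inverse_kinematics([.65,.10,.055],quat(A1,l)),inverse_kinematics([.54,.366,.11],quat(.25,l)),inverse_kinematics([.54,.366,.11],quat(.4,l)))
```

```text
(array([0.6508, 0.1018, 0.0741]), array([-0.1202,  0.0026,  0.1035, -0.0022]))
(array([0.6506, 0.1018, 0.0744]), array([-0.1284, -0.0272,  0.095 ,  0.015 , -0.0458, -0.0283]))
0.45 [ 0.1778  0.5971  1.9459 -0.5318  0.1822 -0.8541] [ 0.6597  0.4994  1.931  -0.5454  0.3406 -0.6785] [ 0.6231  0.4922  1.9457 -0.3555  0.2802 -1.0266]
0.5 [ 0.1835  0.599   1.9759 -0.938   0.1292 -0.4444] [ 0.6703  0.4987  1.9605 -0.741   0.294  -0.4777] [ 0.6291  0.4908  1.977  -0.5374  0.2143 -0.8417]
0.55 None [ 0.6812  0.5006  1.9889 -1.001   0.2625 -0.2119] [ 0.6353  0.4921  2.0072 -0.8659  0.1606 -0.5098]
0.6 [0.1952 0.6113 2.0321 4.1108 0.1569 0.7985] [ 0.6923  0.5051  2.0162 -1.31    0.2528  0.1036] None
0.65 [0.2013 0.6217 2.058  3.8307 0.2247 1.0835] None [0.6479 0.5031 2.0643 4.3273 0.1609 0.5885]
```

The knob top is at (0.6507, 0.1018, 0.0743), so the case slid about 9 mm during opening, which is within tolerance. The canister height also agrees with the text. I'll check the arm configurations for a pick and place with the same lean.

```bash
cat >> h.py <<'E'
def gpose(g,yaw,lean):
    z=np.array([np.sin(lean)*np.cos(yaw),np.sin(lean)*np.sin(yaw),-np.cos(lean)]); return np.array(g)+.019*z, quat(yaw,lean)
KN=np.array([.6507,.1018])
E
python3 - <<'E'
from h import *
for yaw in(-.5,-.35,-.2): 
  for z in(.068,.18): print('pick',yaw,z,inverse_kinematics(*gpose([*KN,z],yaw,.5)))
for d in(-.008,-.07,-.13):
  for z in(.126,.15): print('place',d,z,inverse_kinematics(*gpose([.533+d*np.cos(.25),.366+d*np.sin(.25),z],.25,.5)))
E
```

```text
pick -0.5 0.068 [ 0.2874  0.642   1.8826 -0.9719  0.4238  0.0796]
pick -0.5 0.18 [ 0.2874  0.4549  1.8525 -0.6769  0.5732 -0.2547]
pick -0.35 0.068 [ 0.2582  0.63    1.9134 -1.0178  0.3277 -0.0293]
pick -0.35 0.18 [ 0.2582  0.438   1.8829 -0.6324  0.4819 -0.4464]
pick -0.2 0.068 [ 0.2243  0.6208  1.9372 -1.0285  0.2325 -0.177 ]
pick -0.2 0.18 [ 0.2243  0.4249  1.9063 -0.5328  0.3991 -0.6957]
place -0.008 0.126 [ 0.678   0.4954  1.9702 -0.7612  0.2926 -0.4505]
place -0.008 0.15 [ 0.678   0.4525  1.9619 -0.6578  0.3315 -0.559 ]
place -0.07 0.126 [ 0.7345  0.4394  2.0881 -0.952   0.2777 -0.2046]
place -0.07 0.15 [ 0.7345  0.3912  2.0791 -0.8075  0.3142 -0.3556]
place -0.13 0.126 [ 0.8038  0.3887  2.1951 -1.1313  0.2823  0.0419]
place -0.13 0.15 [ 0.8038  0.3344  2.1853 -0.9511  0.3149 -0.1466]
```

Run:
```python
from h import *
command_gripper(.55)
move_pose(*gpose([*KN,.15],-.35,.5)); 
p,q=gpose([*KN,.0685],-.35,.5)
print(movel(p,v=.06,until_force=5)); print(get_tcp_pos()-p)
snap('p1'); f0=ft(5); print(f0)
command_gripper(0.); print(get_grip_width()*88,ft(4)-f0,get_time()); snap('p2')
```

```text
False
[0.0002 0.0001 0.0004]
[-0.4077  0.2332  0.0746]
23.515244481700257 [ 1.2757  1.3539 -0.7601] 32.5333
```

View pics/p2.png

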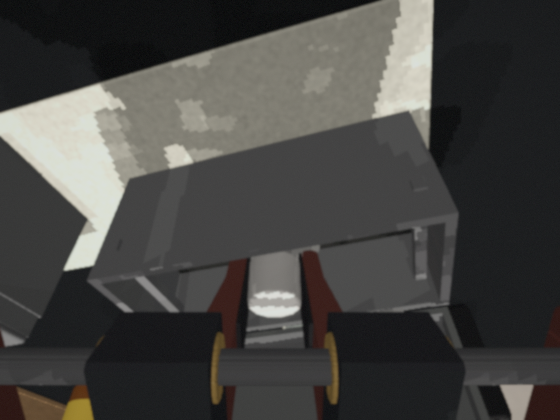

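The fingers have the knob between them, its top at px (275,303), at a width of 23.5 mm. Next I lift, check the weight and move to the front of the balance.

Run:
```python
from h import *
p,q=gpose([*KN,.19],-.35,.5); movel(p,v=.08); wait(.2); print('lift',ft(5),get_grip_width()*88)
u=np.array([np.cos(.25),np.sin(.25)]); C=np.array([.533,.366])
move_pose(*gpose([*(C-.15*u),.20],.25,.5)); wait(.2); print('hold',ft(5),get_joint_pos())
snap('b1')
move_pose(*gpose([*(C-.10*u),.20],.25,.5)); snap('b2'); snap('b2s','scene'); print(get_time())
```

```text
lift [-0.1669  0.0716 -5.2269] 23.511976927321772
hold [-0.1525  0.0475 -5.1854] [ 0.8301  0.2065  2.1884 -0.7167  0.4121 -0.3744]
36.7583
```

View pics/b1.png

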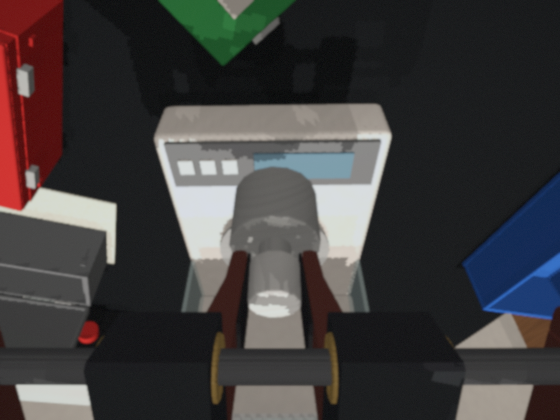

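View pics/b2.png

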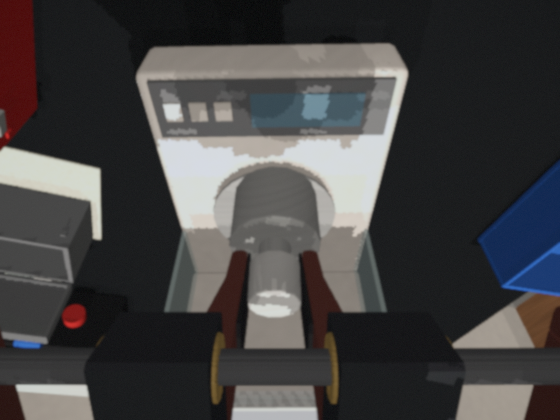

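View pics/b2s.png

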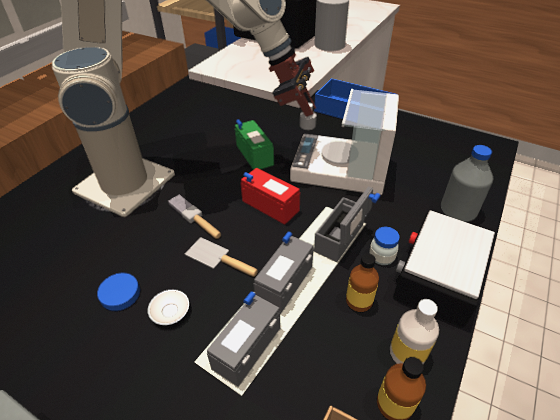

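The canister weighs 5.2 N (0.53 kg), so it is the full one, and it hangs upright in front of the pan. In b2 the pan's edges are at u=214 and 335, top v=165. In b1 they are at u=221 and 329. I'll fit a 55 mm circle to those edges and to the fixed views.

Run:
```python
from h import *
T1=np.load('pics/b1.npy');T2=np.load('pics/b2.npy')
ph=np.linspace(0,2*np.pi,721); cir=np.c_[np.cos(ph),np.sin(ph),0*ph]*.055
tb=lambda u,v:(u/3.5+60-.3,v/3.5+100-.3); sb=lambda u,v:(u/5+270-.4,v/5+80-.4)
tl=tb(248,437);tr=tb(414,437);sl=sb(260,305);sr=sb(442,420)
def f(p,use=(1,1,1)):
    o=[]
    e=lambda n,T: (lambda q:(q[:,0].min(),q[:,0].max(),q[:,1].min(),q[:,1].max()))(proj(n,cir+p,T))
    a=e('wrist',T1); b=e('wrist',T2)
    o+=[a[0]-221,a[1]-329,b[0]-214,b[1]-335,b[2]-165]
    t=e('top',None); s=e('scene',None)
    o+=[t[0]-tl[0],t[1]-tr[0],t[3]-tl[1],s[0]-sl[0],s[1]-sr[0],s[2]-sl[1],s[3]-sr[1]]
    return np.array(o)
r=least_squares(f,[.533,.366,.06],diff_step=1e-4); print(r.x,r.fun.round(1))
r=least_squares(lambda p:f(p)[:5],[.533,.366,.06],diff_step=1e-4); print(r.x,r.fun.round(1))
# balance yaw from b2 front base corners
g=[ray('wrist',np.array(u,float),.05,T2) for u in((147,75),(404,72),(181,228),(371,228))]; print(np.array(g))
d=g[1]-g[0]; print(np.arctan2(d[1],d[0])-np.pi/2); 
for i,j in((0,2),(1,3)): d=g[j]-g[i]; print(np.arctan2(d[1],d[0]))
```

```text
[0.5338 0.3659 0.0579] [-0.3  0.3  0.2  0.1  0.6  0.6 -0.5  0.3 -1.1 -0.3  1.4  0.3]
[0.5339 0.3658 0.0571] [-0.3  0.1  0.3 -0.1 -0. ]
[[0.4311 0.2507]
 [0.3867 0.4186]
 [0.5871 0.2833]
 [0.541  0.4667]]
0.25882488568922346
0.20587206355020157
0.30218399040158006
```

The pan centre is (0.534, 0.366). My visual height (58 mm) disagrees with the stated 65 mm, so I'll lower under force guidance, aiming 10 mm in front of centre for roof clearance.

```bash
cat >> h.py <<'E'
YB=.255; UB=np.array([np.cos(YB),np.sin(YB)]); CB=np.array([.534,.366]); PL=CB-.010*UB
E
python3 - <<'E'
from h import *
movel(*gpose([*(CB-.10*UB),.144],YB,.5),v=.1); wait(.2); f0=ft(6); print(f0)
movel(*gpose([*PL,.144],YB,.5),v=.06); wait(.2); print(ft(4)-f0,get_time())
snap('q1s','scene'); snap('q1t','top')
z=.144
while z>.128:
    z-=.002; movel(*gpose([*PL,z],YB,.5),v=.03); wait(.05); f=ft(3)-f0; print(round(z-.0615,4),f)
    if f[2]>1.0: break
print(get_time())
E
python3 - <<'E'
import cv2,numpy as np
t=cv2.imread('pics/q1t.png')[110:230,90:230]; s=cv2.imread('pics/q1s.png')[60:200,270:420]
cv2.imwrite('pics/q1.png',np.hstack([cv2.resize(i,(390,360),interpolation=cv2.INTER_CUBIC) for i in(t,s)]))
E
```

```text
[-0.3252 -0.0482 -5.2029]
[-0.2983 -0.3463 -0.0468] 39.85
0.0805 [ 0.525  -0.4517 -0.2012]
0.0785 [ 0.4112  0.2194 -0.1545]
0.0765 [0.3348 0.3889 0.3664]
0.0745 [ 0.2293 -0.0867  0.2954]
0.0725 [ 0.4299  0.0854 -0.0136]
0.0705 [ 0.1967 -0.1006 -0.3941]
0.0685 [ 0.5417 -0.154  -0.1491]
0.0665 [ 0.2992 -0.168   0.4116]
43.15
```

View pics/q1.png

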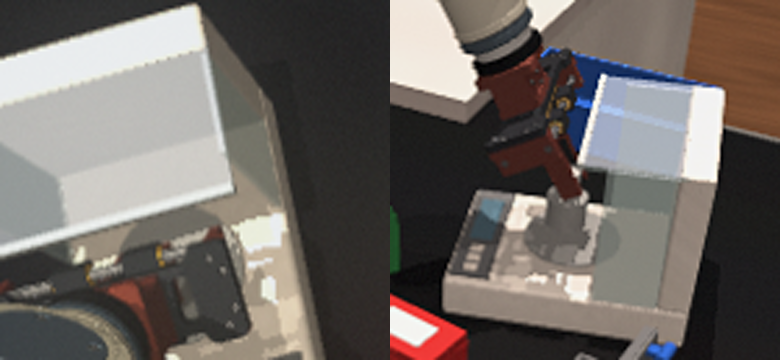

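The canister is over the pan and clear of the roof, with no contact yet at an estimated foot height of 66.5 mm. I'll go on in smaller steps until the pan carries most of the weight.

Run:
```python
from h import *
f0z=-5.2; z=.128; n=0
while z>.1145:
    z-=.001; movel(*gpose([*PL,z],YB,.5),v=.02); wait(.08); f=ft(4); print(round(z-.0615,4),f)
    if f[2]-f0z>4.7: break
print(get_time(),get_grip_width()*88,get_ft_torque())
snap('r1'); snap('r1s','scene')
```

```text
0.0655 [-0.0411  0.3221 -5.2197]
0.0645 [ 0.2088  0.2734 -4.6743]
0.0635 [ 0.4315  0.4944 -4.0823]
0.0625 [-0.371   0.4262 -2.7874]
0.0615 [-0.2886  0.2248 -1.9564]
0.0605 [-0.1529  1.2139 -1.1443]
0.0595 [-0.3626  1.1255 -0.1768]
46.4167 23.139113220630662 [0.1154 0.1314 0.1181]
```

View pics/r1.png

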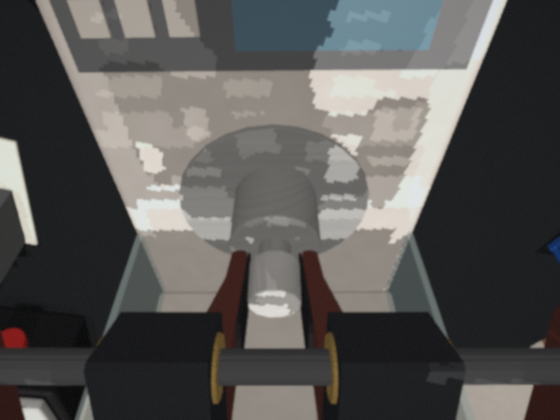

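The pan now carries all the weight. Contact came at about 65 mm, which agrees with the text, and the canister stands upright on it. I'll release gently and withdraw.

Run:
```python
from h import *
command_gripper(.33); wait(.2); command_gripper(.6); wait(.2); print(ft(4))
g=np.array([*PL,.121]); z=np.array([np.sin(.5)*UB[0],np.sin(.5)*UB[1],-np.cos(.5)])
movel(*gpose(g-.02*z-np.r_[.03*UB,0],YB,.5),v=.06)
movel(*gpose(g-.06*z-np.r_[.15*UB,0],YB,.5),v=.15); wait(.3)
snap('z1'); snap('z1s','scene'); print(get_time(),ft(4))
```

```text
[-0.0426 -0.2066  0.1316]
50.3417 [ 0.0063 -0.134  -0.1047]
```

View pics/z1.png

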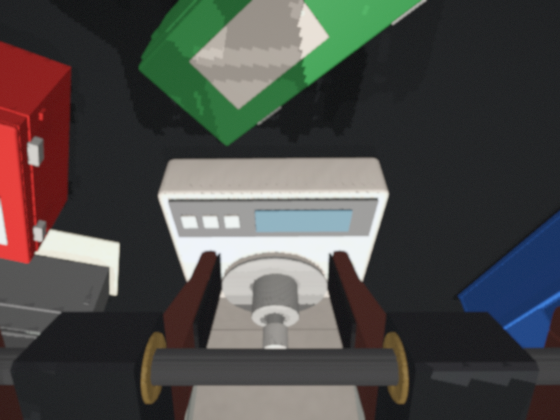

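View pics/z1s.png

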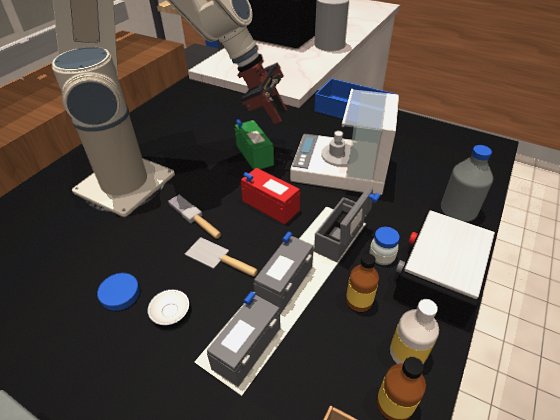

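The canister stands on the pan, at px (338,145) in the scene view, and the robot is clear. I'll do a quick measurement of its position.

Run:
```python
from h import *
snap('z1t','top')
t=cv2.imread('pics/z1t.png')[160:240,110:200]; s=cv2.imread('pics/z1s.png')[110:180,295:375]
cv2.imwrite('pics/zc.png',np.hstack([cv2.resize(t,(400,355),interpolation=cv2.INTER_CUBIC),cv2.resize(s,(400,355),interpolation=cv2.INTER_CUBIC)]))
```

```text
(no output)
```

View pics/zc.png

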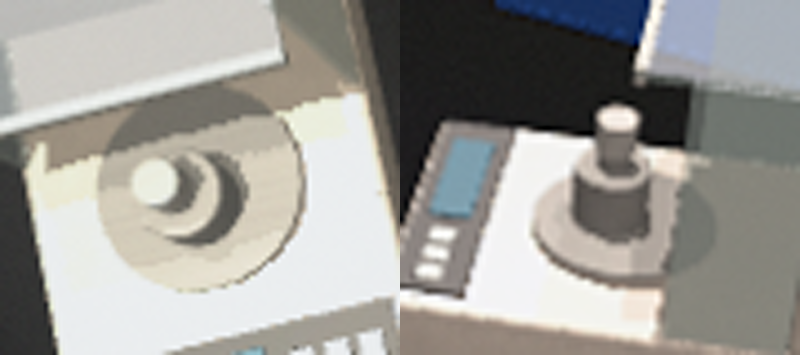

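Run:
```python
from h import *
t=np.array([156,182])/4.44+[110,160]-.4; s=np.array([(618-400)/5,117/5.07])+[295,110]-.4
p,r=tri([('top',None,t),('scene',None,s)]); print(p,r, np.linalg.norm(p[:2]-CB))
print('expected foot',PL); job_done()
```

```text
[0.5245 0.3639 0.1254] [-0.1417 -0.2296 -0.3415  0.1035] 0.009700913986002221
expected foot [0.5243 0.3635]
the job is handed in; nothing more can be done
```

The full canister is standing on the balance's pan under the hood, and the job is handed in at about 50 s of the 72 s allowed. No verdict was reported.

- **Finding the full one:** the middle case lifted at about 4.3 N (0.44 kg, used up) and the left case (largest y) at about 8.0 N (0.81 kg, full). The stated weight ranges don't overlap, so I did not heft the third case. The canister itself weighed 5.2 N (0.53 kg).
- **Opening:** I pinched the left case's tab lightly and swung the lid to about 1.7 rad, where it stayed when I let go. The case slid roughly 9 mm, well inside the 60 mm allowed. The other two cases are still shut.
- **Placing:** I lowered the canister in 1 mm steps. It met the pan at about 65 mm and the pan had taken nearly all the weight about 5 mm lower, consistent with a full canister.
- **Last check:** two views put the knob 9.7 mm from the pan's centre, within 0.5 mm of where I aimed the foot, so it is upright. I aimed 10 mm to the front on purpose, to keep the hand clear of the hood roof. The tool force reads about zero and the arm is clear of everything.
- **One disagreement:** my camera estimate of the empty pan's height was 58 mm against the stated 65 mm. Contact confirmed the stated value.

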